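Show a curling-stone handle to the bench camera

TASK

The underside of the handle that sits in the curling stone has to be checked under the bench camera. First take the dust cap off the camera and set it down (do not drop it) mouth down on the narrow wooden ledge along the back of the bench; then lift the handle straight out of the stone and hold it up in front of the lens, its underside square to the lens with the brass boss on the lens's line of sight and 100 mm away from the front of the lens, the grip bar lined up with the long side of the camera's foot (either way round). Finish holding it there, still, in the gripper alone: the handle must not bump the camera, and everything else on the bench stays where it is.

Things in the scene. Friction and masses are not known exactly. Their poses are not given: they have to be found in the camera images.
- handle: The part to show: black gooseneck handle standing loose in the stone's bore (25 mm wide, 18 deep); lifts straight up. Round base plate 80 mm across, 9 thick; brass boss under it, 20 across, 14 long; grip bar 100 x 26 x 22 above it, joined by a neck at its +x end. 0.22 kg +-20%, balanced near the centre. Origin: centre of the plate's underside (z 0.125 at the start); z up, x along the bar to the neck
- handle_boss (a point): Centre of the boss's lower end face, 14 mm below the handle's origin; this point has to be 100 mm in front of the lens, on its axis
- handle_grip (a point): Middle of the grip bar's cross-section, 66 mm above the handle's origin (45 mm free between plate and bar); the bar runs from 56 mm behind to 44 mm ahead of it along the handle's x, 26 mm wide (y), 22 mm thick (z)
- stone: The curling stone that carries the handle: grey granite, 283 mm across, 115 mm high, on a rubber ring; it does not move. Origin: centre of its foot on the bench, z up, flat top 125 mm above the bench
- camera: Bench inspection camera, fixed: steel foot 180 x 110 x 12 mm, long side along x (45 mm to -x, 135 mm to +x of the origin); on it a yoke, 88 mm over its knobs and 108 high, holding a grey camera body and white ring light. It looks up and back over the -x end of the foot, 0.38 rad (22 deg) from vertical. Origin: on the bench, under the foot
- lens: The camera's head. Origin: centre of the front face of lens and ring light (56 mm across), 75 mm along camera x and 150 mm above the camera's origin. z: line of sight, out of the lens (up and toward the camera's -x); x: in the vertical plane of the foot's long side; y: the camera's y, level
- cap: Grey dust cap, loose over the ring light: round cup 66 mm across, 19 deep (inside 61 across, 14 deep) with a round pull knob on its closed end, 20 across, 28 long; 47 mm overall, 60 g. Origin: centre of its open mouth; z out through the knob, at the start along the line of sight; it comes off along that line after 14 mm
- cap_knob (a point): On the knob's axis, 40 mm from the mouth (21 mm above the closed end of the cup, 7 mm below the knob's end)
- ledge: Narrow wooden ledge along the back of the bench, fixed: 50 mm wide (x), 900 long (y), top 85 mm above the bench. Origin: on the bench under its middle. A jar and a pot stand on it, 170 to 240 mm from its middle, one either side; between them it is free
- ledge_top (a point): Middle of the ledge's top surface
- spare_handle: Bystander: a second handle like the first, standing by its boss in a plywood block 100 x 100 x 30 mm on the left of the bench. Origin and axes as for the handle
- paste_jar: Bystander: jar 44 mm across, 55 mm high, on the ledge. Origin: centre of its underside
- pot: Bystander: open steel pot 42 mm across, 60 mm high, on the ledge. Origin: centre of its underside
- hone: Bystander: hand polishing block 90 x 36 x 34 mm, on the bench between stone and camera. Origin: centre of its underside
- washer: Bystander: flat steel washer 48 mm across, 10 mm thick, on the bench beside the camera's foot. Origin: centre of its underside
- tee_key: Bystander: steel T-handled key 160 x 112 x 12 mm, lying on the right of the bench. Origin: on the bench under its shaft
Things that resemble listed ones, but are neither listed nor needed, are in the scene too. What is meant by the cap is not purple or red, and is the smaller of those in its own colour.

How it is judged:
On the way, in this order (a step that is already met when the one before it is completed fails the run):
1. the dust cap stands mouth down on the ledge, let go (z of cap in the frame of ledge between 0.081 and 0.09 m and x of cap in the frame of ledge between -0.025 and 0.025 m and y of cap in the frame of ledge between -0.45 and 0.45 m and angle between cap's own z axis and vertical below 0.12 rad and contact force between the fingers and cap below 0.1 N and linear speed of cap below 0.03 m/s), for 0.3 s.
2. the handle is out of the stone, in the gripper (height (world z) of handle_boss above 0.15 m and contact force between the fingers and handle above 1 N and contact force between handle and stone below 0.1 N), for 0.2 s.
At the end, for the whole second after the job is handed in: Handle held in the gripper alone, at rest, underside to the lens: boss end 100 mm +-15 from the lens, within 15 mm of its axis, square within 10 deg, grip bar within 15 deg of the foot's long side; cap mouth down on the ledge, centre over the plank, released, at rest (all of step 1 and z of handle_boss in the frame of lens between 0.085 and 0.115 m and x of handle_boss in the frame of lens between -0.015 and 0.015 m and y of handle_boss in the frame of lens between -0.015 and 0.015 m and z of handle_grip in the frame of lens above 0.14 m and angle between the z axis of handle and the z axis of lens, either way round below 0.17 rad and angle between the x axis of handle and the x axis of lens, either way round below 0.26 rad and contact force between the fingers and handle above 1 N and contact force between handle and camera below 0.1 N and contact force between handle and stone below 0.1 N and linear speed of handle below 0.03 m/s and angular speed of handle below 0.2 rad/s); the arm keeps its last pose, push and grip.
It fails at once if the handle bumps the camera (contact force between handle and camera above 1 N).
It fails at once if the cap is dropped (contact force between the fingers and cap below 0.05 N and linear speed of cap above 0.5 m/s).
It fails at once if a bystander is moved from its place (over 30 mm) (distance of any of spare_handle, paste_jar, pot, hone, washer, tee_key from where it was at the start of the episode above 0.03 m).
It also fails if it takes over 64 s, if anything falls off the work surface, if the arm or the gripper's body presses on something with over 40 N, if the wrist force passes 120 N, or if a joint passes its speed limit or range.

ROBOT

A 7-joint arm with a two-finger parallel gripper is mounted at the origin on the work surface. World frame = base frame: x ahead of the robot, y to its left, z up, the work surface at z = 0. Lengths are in m, angles in rad, forces in N, time in s.
With the tool pointing down it reaches from about 0.4 to 0.85 m from the base axis. Payload 4.5 kg.
Tool frame: the origin (TCP) lies on the centre line of the jaws, within the pads' length; the fingertips stand 11 mm ahead of it and the grasp point (between the pads) lies 8 mm behind it; z points along the fingers, y is the line along which they close (so a half turn about z gives the same grasp; the last joint's range is limited). The gripper opens to 88 mm and grips with 3 to 60 N. Pads are 18 mm wide; open, the fingers measure 123 mm over their backs; the gripper's body (75 mm by 187 mm) begins 45 mm behind the grasp point.
Start: joints at [1.242, 0.689, -0.195, 1.565, 0.157, 0.902, -0.215], TCP at [0.222, -0.584, 0.212] pointing down, gripper open.
Joint ranges: [-3.01, 3.01], [-0.46, 2.08], [-1.47, 1.51], [0.13, 2.56], [-1, 4.14], [0.04, 2.09], [-2.66, 2.66]. Speed limits (rad/s): [2.57, 2.57, 3.14, 3.14, 3.14, 3.14, 3.14].

INTERFACE

Orientations are given as a unit quaternion [x, y, z, w].
In Python, from plant import * gives the robot as it stands. The module is installed in compiled form; this text tells all that it offers.
- The arm moves only by the tool send_rows, never from a script. Its argument "motion" is a list of rows, each an object of numbers: "x", "y", "z": the shift along the tool's x, y, z in cm; "rx", "ry", "rz": the turn, a rotation vector about the tool's x, y, z in rad; "jaw": the finger opening in cm, from 0 to 8.81. In form: [{"x": .., "y": .., "z": .., "rx": .., "ry": .., "rz": .., "jaw": ..}, ...]. A call has exactly 5 rows; each row shifts and turns the commanded pose from where the row before left it, along the tool's axes as they then stand; what a row does not reach is not made up. A row lasts 1/10 s, in which the tool goes at most 50 mm and 8.59 degrees, less where a joint would pass 70% of its speed; a pose out of reach is approached as far as the arm can. A call is refused whole if a number of a shift passes 5 or a number of a turn 0.15, either way. A call with a gripper value outside its range is refused whole. The fingers move at their own pace and stop on an object; "grip_force" is the grip in N (left out, the last holds). Time passes only in rows, so rows that do not move let the fingers close, or fill a call up. It gives the time, the measured TCP pose, the force, the opening and the grip force at its end, in the units of the state.
- get_state(): the state, without advancing time (a new reading comes with each control period).
- snapshot(name): name is "side" or "top" or "wrist"; returns a dict with "img" (420x560x3 uint8, red, green, blue), "vertical_fov" (degrees; the focal length in pixels is half the picture's height over the tangent of half this angle, whatever the lens; pixels are square), "cx", "cy" (the principal point, pixels), "D" ([k1, k2, p1, p2, k3] as OpenCV has them; the pictures are not rectified), "extrinsics" (4x4, takes a point from camera to world coordinates). Camera axes: x right, y up, looking along -z (the intrinsics and any distortion apply to the point x, -y, -z); pixel columns grow to the right and rows downward; lengths in m; the calibration is good to about 2 mm. A picture is of the moment at which its call begins. There is no depth.
- finish_job(): hands the job in; it is judged then, once.
The state is a dict: "clock": time; "q": joint angles; "qd": joint speeds; "joint_torque": joint torques, N m; "tool_pos": TCP position; "eef_rot": TCP orientation; "contact_force": force on the tool from outside, world axes, zero at the start; "moment": the same for the moment, N m; "opening": opening from 0.0 (shut) to 1.0 (fully open); "finger_force": force on a finger pad.
Only numpy, scipy, OpenCV 4.12 (cv2) and the standard library are available. Lean on these libraries where they do the work, as an engineer would, in place of code of your own. Each camera call takes 0.05 s, during which the arm holds its last target. There are 200 camera calls.

## Working session

There is one attempt and no reset: what is moved stays moved. The work goes in short steps, Python scripts to look and compute and a tool call to move; the robot and the scene stay as the last step left them, time stands still between calls to the robot, and variables do not carry over. Pictures are saved under pics/ and viewed, at most 10 in all, crops included, and the job is handed in when it is done.

Besides the shell and the picture viewer there is one more tool, called after "Request:" as a command line: name --argument value ..., lists and objects as JSON in quotes. send_rows: Moves the arm, as the interface text tells. Its arguments: {"type":"object","properties":{"motion":{"type":"array"},"grip_force":{"type":"number"}},"required":["motion"]}

```bash
mkdir -p pics; cat > h.py <<'E'
from plant import *
import numpy as np, cv2, pickle
from scipy.spatial.transform import Rotation as R
from scipy.optimize import least_squares
def K(s):
    f=s["img"].shape[0]/2/np.tan(np.radians(s["vertical_fov"])/2)
    return np.array([[f,0,s["cx"]],[0,f,s["cy"]],[0,0,1.]])
def proj(s,P):
    E=np.array(s["extrinsics"]);p=(np.atleast_2d(P)-E[:3,3])@E[:3,:3]
    p=p*[1,-1,-1]
    return cv2.projectPoints(p.reshape(-1,1,3),np.zeros(3),np.zeros(3),K(s),np.array(s["D"],float))[0].reshape(-1,2)
def ray(s,uv):
    E=np.array(s["extrinsics"])
    n=cv2.undistortPoints(np.array(uv,float).reshape(-1,1,2),K(s),np.array(s["D"],float)).reshape(-1,2)
    d=np.c_[n[:,0],-n[:,1],-np.ones(len(n))]@E[:3,:3].T
    return E[:3,3],d/np.linalg.norm(d,axis=1)[:,None]
def onz(s,uv,z):
    o,d=ray(s,uv); return o+d*((z-o[2])/d[:,2])[:,None]
def snap(n,f):
    s=snapshot(n); cv2.imwrite(f"pics/{f}.png",s["img"][:,:,::-1]); pickle.dump(s,open(f"{f}.pkl","wb")); return s
def load(f): return pickle.load(open(f+".pkl","rb"))
E
python3 - <<'E'
from h import *
for n in ("side","top","wrist"):
    s=snap(n,n+"0"); print(n,s["vertical_fov"],np.round(s["extrinsics"],3).tolist())
a=[cv2.imread(f"pics/{n}0.png") for n in("side","top")]
print(get_state())
E
```

```text
side 42.37981936878049 [[0.965, 0.143, -0.22, 0.162], [-0.262, 0.467, -0.845, -1.422], [-0.018, 0.873, 0.488, 0.971], [0.0, 0.0, 0.0, 1.0]]
top 53.95822465751007 [[0.012, 0.998, -0.064, 0.457], [-1.0, 0.012, 0.011, 0.013], [0.011, 0.064, 0.998, 1.273], [0.0, 0.0, 0.0, 1.0]]
wrist 67.68960727754592 [[0.355, 0.896, 0.268, 0.291], [-0.935, 0.34, 0.101, -0.559], [-0.001, -0.286, 0.958, 0.383], [0.0, 0.0, 0.0, 1.0]]
{'clock': 0.15, 'q': array([ 1.24181433,  0.68976738, -0.19451379,  1.56606098,  0.15730581,
        0.90250814, -0.21510603]), 'qd': array([ 0.00065776, -0.00289892,  0.00226149, -0.00472844, -0.00067519,
       -0.00100794, -0.00022432]), 'joint_torque': array([-1.25473773e-03, -5.27859700e+01, -1.26825280e+00, -1.53584236e+01,
       -5.24398580e-02,  3.92256828e-03,  1.36212475e-04]), 'tool_pos': array([ 0.22157664, -0.58387222,  0.21092067]), 'eef_rot': array([ 9.83589246e-01,  1.80420994e-01, -1.78374712e-04, -6.53656745e-04]), 'contact_force': array([-0.38394321,  0.84360913, -0.77056414]), 'moment': array([ 0.01113031, -0.01990617,  0.01177182]), 'finger_force': 0.0, 'opening': 0.9994031827177179}
```

View pics/side0.png

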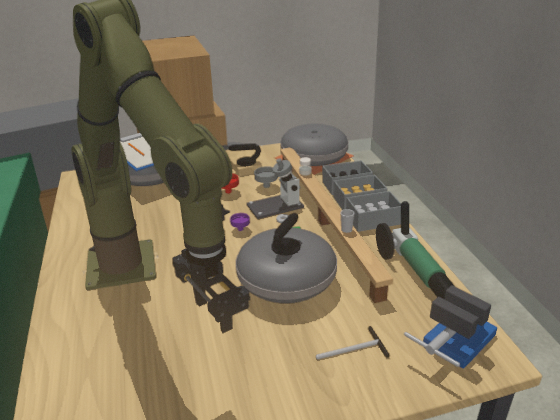

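View pics/top0.png

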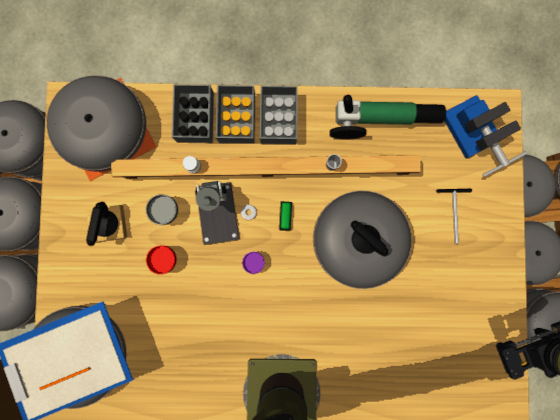

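```bash
python3 - <<'E'
from h import *
t=load("top0")["img"];s=load("side0")["img"]
z=lambda i,x,y,w,h:cv2.resize(i[y:y+h,x:x+w],(400,300),interpolation=cv2.INTER_CUBIC)
m=np.vstack([np.hstack([z(t,160,160,120,90),z(s,235,140,80,60+0)]),np.hstack([z(t,300,170,120,90),z(s,230,195,120,90)])])
cv2.imwrite("pics/crop.png",m[:,:,::-1])
T=load("top0")
print(onz(T,[[364,240],[206,187],[200,189],[240,237],[191,163],[334,162],[113,170],[420,166]],0.125))
E
```

```text
[[ 0.46196495 -0.22338964  0.125     ]
 [ 0.60457099  0.2188438   0.125     ]
 [ 0.59873269  0.23542793  0.125     ]
 [ 0.46623974  0.121399    0.125     ]
 [ 0.67169949  0.26240654  0.125     ]
 [ 0.68009226 -0.13894131  0.125     ]
 [ 0.64895161  0.47927522  0.125     ]
 [ 0.67207218 -0.38180639  0.125     ]]
```

View pics/crop.png

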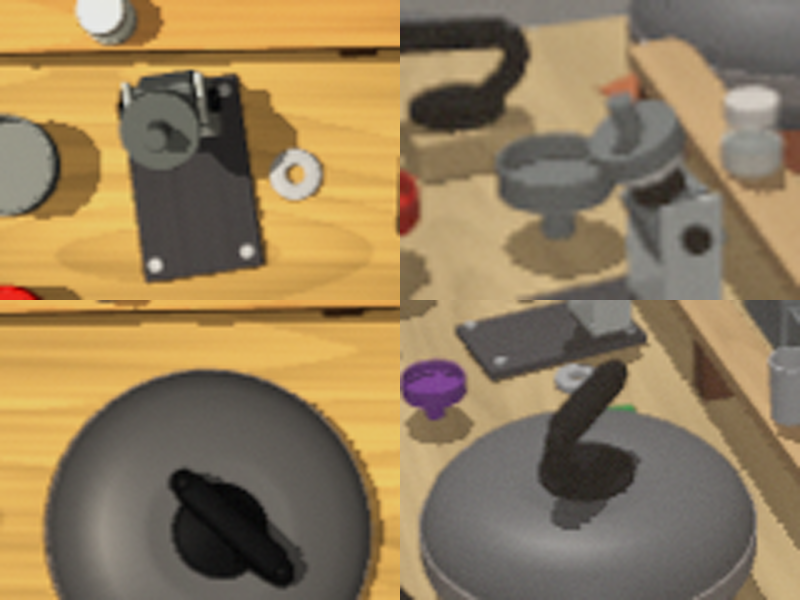

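```bash
cat >> h.py <<'E'
def camT(p):
    c,s=np.cos(p[2]),np.sin(p[2]);return np.array([[c,-s,0],[s,c,0],[0,0,1]]),np.array([p[0],p[1],0])
def lens(p):
    Rz,t=camT(p);o=t+Rz@[.075,0,.15];RL=Rz@R.from_euler('y',-.38).as_matrix();return o,RL
def delta(pos,Rm):
    "remaining move to TCP target in tool axes: cm, rotvec"
    st=get_state();R0=R.from_quat(st["eef_rot"]).as_matrix()
    print("t",round(st["clock"],2),"tcp",st["tool_pos"].round(4),"shift cm",((pos-st["tool_pos"])@R0*100).round(2),"rotvec",R.from_matrix(R0.T@Rm).as_rotvec().round(3))
E
python3 - <<'E'
from h import *
T=load("top0");S=load("side0")
C=np.array([[-.045,.055,.012],[-.045,-.055,.012],[.135,-.055,.012]])
ut=np.array([[204.4,244.9],[239.5,238.9],[232,182]]);us=np.array([[247.1,202.5],[257,219.3],[303.5,206.4]])
def f(p):
    Rz,t=camT(p);P=C@Rz.T+t
    return np.r_[(proj(T,P)-ut).ravel(),(proj(S,P)-us).ravel()]
r=least_squares(f,[.5,.18,0]);print(r.x.round(4),r.fun.round(1))
o,RL=lens(r.x);print("lens",o.round(4),"axis",RL[:,2].round(3), "knob",o+RL[:,2]*.04)
print("expected knob end px top/side",proj(T,o+RL[:,2]*.047),proj(S,o+RL[:,2]*.047), "seen top ~",160+.3*158,160+.3*135,"side",235+.2*620-80,140+.2*100)
print("stone ctr z.06",onz(T,[[362,239]],.06),"plate ctr z.134",onz(T,[[366.6,239]],.134))
print("bar ends z.2",onz(T,[[355,224],[386,253]],.202))
print("ledge z.085",onz(T,[[113,169],[420,165]],.085))
E
```

```text
[0.4956 0.1923 0.1529] [-0.  -0.3  0.8  0.6  0.4 -0.6 -1.4  0.2 -0.2 -2.1  0.9 -0.7]
lens [0.5697 0.2038 0.15  ] axis [-0.367 -0.057  0.929] knob [0.55503965 0.20150256 0.18714659]
expected knob end px top/side [[207.67052156 203.4418845 ]] [[276.71135451 157.02607889]] seen top ~ 207.4 200.5 side 279.0 160.0
stone ctr z.06 [[ 0.46510242 -0.23086298  0.06      ]] plate ctr z.134 [[ 0.46476786 -0.22873716  0.134     ]]
bar ends z.2 [[ 0.50292032 -0.18412042  0.202     ]
 [ 0.42867357 -0.26469091  0.202     ]]
ledge z.085 [[ 0.65855316  0.49565505  0.085     ]
 [ 0.68251012 -0.3955816   0.085     ]]
```

Request:
send_rows --motion '[{"z": -5}, {"z": -5}, {"z": -5}, {"z": -5}, {"x": 3, "y": -3}]'

```text
schema error: expected keys x, y, z, rx, ry, rz, jaw
```

Request:
send_rows --motion '[{"x": 0, "y": 0, "z": -5, "rx": 0, "ry": 0, "rz": 0, "jaw": 8.8}, {"x": 0, "y": 0, "z": -5, "rx": 0, "ry": 0, "rz": 0, "jaw": 8.8}, {"x": 0, "y": 0, "z": -5, "rx": 0, "ry": 0, "rz": 0, "jaw": 8.8}, {"x": 0, "y": 0, "z": -5, "rx": 0, "ry": 0, "rz": 0, "jaw": 8.8}, {"x": 3.2, "y": -3.7, "z": 0, "rx": 0, "ry": 0, "rz": 0, "jaw": 8.8}]'

```text
clock: 0.65
tool_pos: [0.238, -0.5479, 0.4197]
eef_rot: [0.984, 0.175, 0.002, 0.011]
contact_force: [1.7, -0.7, -0.8]
opening: 0.996
finger_force: 0.0
```

Request:
send_rows --motion '[{"x": 3.2, "y": -3.7, "z": 0, "rx": 0, "ry": 0, "rz": 0, "jaw": 8.8}, {"x": 3.2, "y": -3.7, "z": 0, "rx": 0, "ry": 0, "rz": 0, "jaw": 8.8}, {"x": 3.2, "y": -3.7, "z": 0, "rx": 0, "ry": 0, "rz": 0, "jaw": 8.8}, {"x": 3.2, "y": -3.7, "z": 0, "rx": 0, "ry": 0, "rz": 0, "jaw": 8.8}, {"x": 3.2, "y": -3.7, "z": 0, "rx": 0, "ry": 0, "rz": 0, "jaw": 8.8}]'

```text
clock: 1.15
tool_pos: [0.3226, -0.3065, 0.4114]
eef_rot: [0.984, 0.18, -0.0, 0.0]
contact_force: [0.3, -0.9, 0.2]
opening: 0.997
finger_force: 0.0
```

Request:
send_rows --motion '[{"x": 3.2, "y": -3.7, "z": 0, "rx": 0, "ry": 0, "rz": 0, "jaw": 8.8}, {"x": 3.2, "y": -3.7, "z": 0, "rx": 0, "ry": 0, "rz": 0, "jaw": 8.8}, {"x": 3.2, "y": -3.7, "z": 0, "rx": 0, "ry": 0, "rz": 0, "jaw": 8.8}, {"x": 3.2, "y": -3.7, "z": 0, "rx": 0, "ry": 0, "rz": 0, "jaw": 8.8}, {"x": 3.2, "y": -3.7, "z": 0, "rx": 0, "ry": 0, "rz": 0, "jaw": 8.8}]'

```text
clock: 1.65
tool_pos: [0.4065, -0.0771, 0.4116]
eef_rot: [0.984, 0.18, 0.0, 0.0]
contact_force: [1.0, -0.0, 0.5]
opening: 0.999
finger_force: 0.0
```

Request:
send_rows --motion '[{"x": 3.2, "y": -3.7, "z": 0, "rx": 0, "ry": 0, "rz": 0, "jaw": 8.8}, {"x": 3.2, "y": -3.7, "z": 0, "rx": 0, "ry": 0, "rz": 0, "jaw": 8.8}, {"x": 3.2, "y": -3.7, "z": 0, "rx": 0, "ry": 0, "rz": 0, "jaw": 8.8}, {"x": 3.2, "y": -3.7, "z": 0, "rx": 0, "ry": 0, "rz": 0, "jaw": 8.8}, {"x": 3.2, "y": -3.7, "z": 0, "rx": 0, "ry": 0, "rz": 0, "jaw": 8.8}]'

```text
clock: 2.15
tool_pos: [0.4906, 0.1525, 0.4113]
eef_rot: [0.984, 0.18, -0.0, 0.0]
contact_force: [0.9, -0.8, 0.0]
opening: 1.0
finger_force: 0.0
```

```bash
cat >> h.py <<'E'
CP=np.array([.4956,.1923,.1529])
def tl(d,p=None):
    o,RL=lens(CP if p is None else p); return o+RL[:,2]*d, RL@np.diag([1,-1,-1])
E
python3 -c "
from h import *
delta(*tl(.17));s=get_state();print(s['q'].round(2),s['contact_force'])"
```

```text
t 2.15 tcp [0.4906 0.1525 0.4113] shift cm [ 3.05 -3.31 10.34] rotvec [-0.039  0.379  0.207]
[-0.02  0.38 -0.56  1.55  0.21  1.27 -1.82] [ 0.87618021 -0.78867299  0.04600485]
```

Request:
send_rows --motion '[{"x": 1, "y": -1.1, "z": 3.4, "rx": 0, "ry": 0, "rz": 0, "jaw": 8.8}, {"x": 1, "y": -1.1, "z": 3.4, "rx": 0, "ry": 0, "rz": 0, "jaw": 8.8}, {"x": 1, "y": -1.1, "z": 3.5, "rx": 0, "ry": 0, "rz": 0, "jaw": 8.8}, {"x": 0, "y": 0, "z": 0, "rx": -0.01, "ry": 0.095, "rz": 0.052, "jaw": 8.8}, {"x": 0, "y": 0, "z": 0, "rx": -0.01, "ry": 0.095, "rz": 0.052, "jaw": 8.8}]'

```text
clock: 2.65
tool_pos: [0.5066, 0.1925, 0.3059]
eef_rot: [0.987, 0.127, 0.094, -0.008]
contact_force: [0.6, 0.9, 0.8]
opening: 0.998
finger_force: 0.0
```

Request:
send_rows --motion '[{"x": 0, "y": 0, "z": 0, "rx": -0.01, "ry": 0.095, "rz": 0.052, "jaw": 8.8}, {"x": 0, "y": 0, "z": 0, "rx": -0.01, "ry": 0.095, "rz": 0.052, "jaw": 8.8}, {"x": 0, "y": 0, "z": 0, "rx": 0, "ry": 0, "rz": 0, "jaw": 8.8}, {"x": 0, "y": 0, "z": 0, "rx": 0, "ry": 0, "rz": 0, "jaw": 8.8}, {"x": 0, "y": 0, "z": 0, "rx": 0, "ry": 0, "rz": 0, "jaw": 8.8}]'

```text
clock: 3.15
tool_pos: [0.5082, 0.1928, 0.3091]
eef_rot: [0.979, 0.075, 0.189, -0.015]
contact_force: [-0.3, 1.2, -1.1]
opening: 0.998
finger_force: 0.0
```

```bash
python3 -c "
from h import *
s=snap('wrist','w1');delta(*tl(.17))
o,RL=lens(CP);a=np.linspace(0,2*np.pi,60)
im=s['img'].copy()
for r,d in((.033,.019),(.033,0),(.01,.047)):
    P=o+RL[:,2]*d+np.outer(np.cos(a)*r,RL[:,0])+np.outer(np.sin(a)*r,RL[:,1])
    cv2.polylines(im,[np.int32(proj(s,P))],True,(255,0,0) if r<.02 else (0,255,0),1)
print(proj(s,o+RL[:,2]*.047))
cv2.imwrite('pics/w1o.png',cv2.resize(im,(784,588))[:,:,::-1])
"
```

```text
t 3.2 tcp [0.5083 0.1926 0.309 ] shift cm [-0.1  -0.16  0.08] rotvec [-0.    -0.002 -0.001]
[[281.06686928 197.35503973]]
```

View pics/w1o.png

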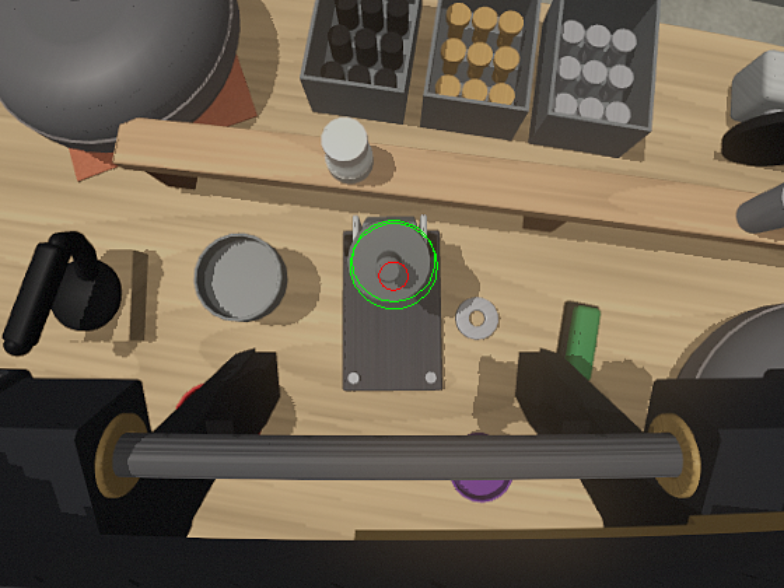

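```bash
python3 - <<'E'
from h import *
W=load("w1")
g=cv2.cvtColor(W["img"],cv2.COLOR_RGB2GRAY)
c=cv2.HoughCircles(cv2.GaussianBlur(cv2.resize(g,None,fx=2,fy=2),(5,5),1),cv2.HOUGH_GRADIENT,1,20,param1=80,param2=20,minRadius=48,maxRadius=75)
if c is not None: print((c[0]/2)[:6])
T=load("top0");S=load("side0")
C=np.array([[-.045,.055,.012],[-.045,-.055,.012],[.135,-.055,.012]])
ut=np.array([[204.4,244.9],[239.5,238.9],[232,182]]);us=np.array([[247.1,202.5],[257,219.3],[303.5,206.4]])
uw=np.array([[343,390],[442,390]])/1.4
def f(p,full=0):
    Rz,t=camT(p);P=C@Rz.T+t;o,RL=lens(p)
    k=proj(W,o+RL[:,2]*.019)[0]-np.array([388.5,256])/1.4
    return np.r_[(proj(T,P)-ut).ravel(),.5*(proj(S,P)-us).ravel(),(proj(W,P[:2])-uw).ravel(),k]
r=least_squares(f,CP);print(r.x.round(4),r.fun.round(1))
o,RL=lens(r.x);print(o,proj(W,[o+RL[:,2]*.019,o+RL[:,2]*.047])*1.4)
E
```

```text
[[169.75 198.75  29.8 ]
 [277.75 186.25  28.95]
 [ 59.75 209.75  26.75]
 [179.75 200.25  28.35]]
[0.4996 0.1958 0.1573] [-1.  -1.5 -0.3 -0.8 -0.9 -1.9 -0.3 -0.2  0.4 -1.4  0.9 -0.7 -0.7 -1.3
  0.5 -1.7  0.8  3.9]
[0.57366926 0.20754247 0.15      ] [[389.61461325 261.5026477 ]
 [389.05424041 269.93420658]]
```

```bash
sed -i 's/^CP=.*/CP=np.array([.4996,.1958,.1573])/' h.py; python3 -c "
from h import *
delta(*tl(.09))"
```

```text
t 3.2 tcp [0.5083 0.1926 0.309 ] shift cm [ 0.3  -0.46  8.25] rotvec [ 0.001 -0.002 -0.006]
```

Request:
send_rows --motion '[{"x": 0.3, "y": -0.46, "z": 2.5, "rx": 0, "ry": 0, "rz": -0.006, "jaw": 8.8}, {"x": 0, "y": 0, "z": 3, "rx": 0, "ry": 0, "rz": 0, "jaw": 8.8}, {"x": 0, "y": 0, "z": 2.7, "rx": 0, "ry": 0, "rz": 0, "jaw": 8.8}, {"x": 0, "y": 0, "z": 0, "rx": 0, "ry": 0, "rz": 0, "jaw": 6}, {"x": 0, "y": 0, "z": 0, "rx": 0, "ry": 0, "rz": 0, "jaw": 6}]'

```text
clock: 3.7
tool_pos: [0.5395, 0.202, 0.2335]
eef_rot: [0.979, 0.077, 0.189, -0.014]
contact_force: [0.5, 0.3, 0.7]
opening: 0.842
finger_force: 0.0
```

```bash
python3 -c "
from h import *
s=snap('wrist','w2');delta(*tl(.034))
o,RL=lens(CP);a=np.linspace(0,2*np.pi,60)
im=s['img'].copy()
for r,d in((.033,.019),(.01,.047)):
    P=o+RL[:,2]*d+np.outer(np.cos(a)*r,RL[:,0])+np.outer(np.sin(a)*r,RL[:,1])
    cv2.polylines(im,[np.int32(proj(s,P))],True,(255,0,0) if r<.02 else (0,255,0),1)
cv2.imwrite('pics/w2o.png',cv2.resize(im,(784,588))[:,:,::-1])
"
```

```text
t 3.75 tcp [0.5396 0.2023 0.2343] shift cm [0.06 0.   5.71] rotvec [ 0.001 -0.002  0.001]
```

View pics/w2o.png

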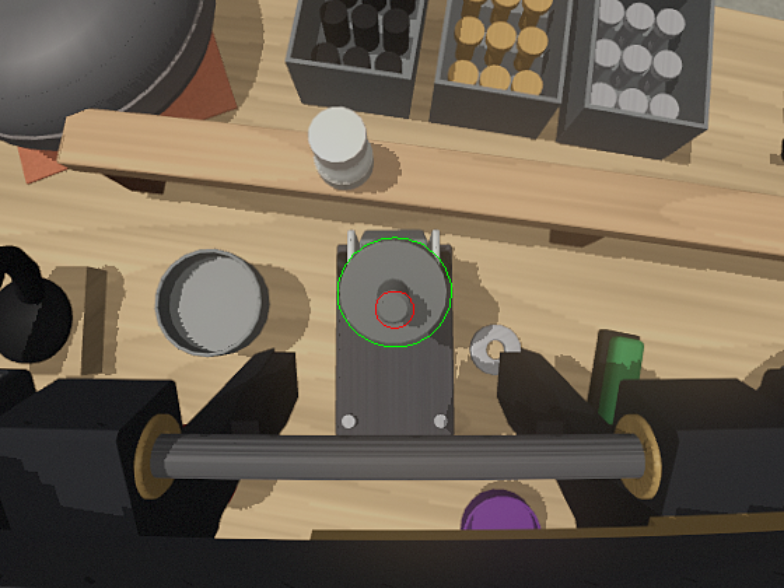

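Request:
send_rows --motion '[{"x": 0.1, "y": -0.05, "z": 2, "rx": 0, "ry": 0, "rz": 0, "jaw": 6}, {"x": 0, "y": 0, "z": 2, "rx": 0, "ry": 0, "rz": 0, "jaw": 6}, {"x": 0, "y": 0, "z": 1.2, "rx": 0, "ry": 0, "rz": 0, "jaw": 6}, {"x": 0, "y": 0, "z": 0.5, "rx": 0, "ry": 0, "rz": 0, "jaw": 6}, {"x": 0, "y": 0, "z": 0, "rx": 0, "ry": 0, "rz": 0, "jaw": 6}]'

```text
clock: 4.25
tool_pos: [0.5611, 0.2061, 0.1816]
eef_rot: [0.979, 0.078, 0.189, -0.014]
contact_force: [0.4, 0.4, -0.4]
opening: 0.683
finger_force: 0.0
```

Request:
send_rows --grip_force 20 --motion '[{"x": 0, "y": 0, "z": 0, "rx": 0, "ry": 0, "rz": 0, "jaw": 3}, {"x": 0, "y": 0, "z": 0, "rx": 0, "ry": 0, "rz": 0, "jaw": 1}, {"x": 0, "y": 0, "z": 0, "rx": 0, "ry": 0, "rz": 0, "jaw": 0.5}, {"x": 0, "y": 0, "z": 0, "rx": 0, "ry": 0, "rz": 0, "jaw": 0.5}, {"x": 0, "y": 0, "z": 0, "rx": 0, "ry": 0, "rz": 0, "jaw": 0.5}]'

```text
clock: 4.75
tool_pos: [0.5608, 0.2058, 0.1812]
eef_rot: [0.979, 0.078, 0.189, -0.014]
contact_force: [-0.3, -0.0, -0.0]
opening: 0.248
finger_force: 0.0
```

Request:
send_rows --motion '[{"x": 0, "y": 0, "z": 0, "rx": 0, "ry": 0, "rz": 0, "jaw": 0.5}, {"x": 0, "y": 0, "z": 0, "rx": 0, "ry": 0, "rz": 0, "jaw": 0.5}, {"x": 0, "y": 0, "z": 0, "rx": 0, "ry": 0, "rz": 0, "jaw": 0.5}, {"x": 0, "y": 0, "z": 0, "rx": 0, "ry": 0, "rz": 0, "jaw": 0.5}, {"x": 0, "y": 0, "z": 0, "rx": 0, "ry": 0, "rz": 0, "jaw": 0.5}]'

```text
clock: 5.25
tool_pos: [0.5607, 0.2058, 0.1809]
eef_rot: [0.979, 0.078, 0.189, -0.014]
contact_force: [-0.4, -0.9, -0.2]
opening: 0.057
finger_force: 0.0
```

```bash
python3 -c "
from h import *
delta(*tl(.034))"
```

```text
t 5.25 tcp [0.5607 0.2058 0.1809] shift cm [ 0.07  0.03 -0.04] rotvec [ 0.002 -0.001  0.001]
```

```bash
python3 -c "
from h import *
s=snap('wrist','w3');t=snap('side','s3')
st=get_state();p=st['tool_pos'];Rt=R.from_quat(st['eef_rot']).as_matrix()
print(proj(s,p+Rt[:,2]*.011),proj(t,p+Rt[:,2]*.011))
a=t['img'][110:215,215:355];b=s['img'][120:330,140:420]
cv2.imwrite('pics/w3o.png',np.hstack([cv2.resize(a,(400,300),interpolation=2),cv2.resize(b,(400,300))])[:,:,::-1])
"
```

```text
[[282.06884478 239.3750331 ]] [[279.98764685 162.00777354]]
```

View pics/w3o.png

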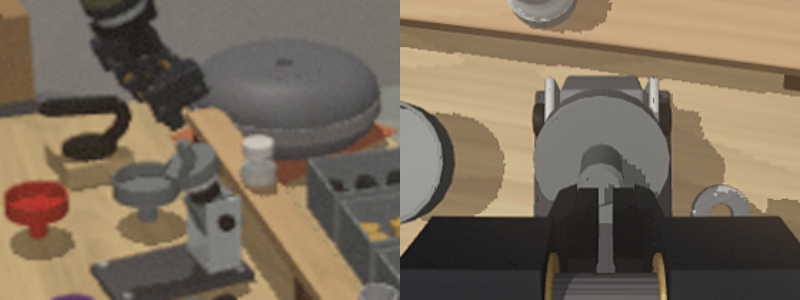

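```bash
python3 - <<'E'
from h import *
st=get_state();p=st['tool_pos'];Rt=R.from_quat(st['eef_rot']).as_matrix()
W=load('w3');S=load('s3')
E=np.array(W['extrinsics']);print("cam in tool now",(E[:3,3]-p)@Rt, (Rt.T@E[:3,:3]).round(3).tolist())
W0=load('wrist0');E0=np.array(W0['extrinsics']);p0=np.array([0.22157664,-0.58387222,0.21092067]);R0=R.from_quat([.98359,.18042,-.00018,-.00065]).as_matrix()
print("cam in tool start",(E0[:3,3]-p0)@R0)
for z in(-.03,-.02,-.01,0,.011): print(z,proj(W,p+Rt[:,2]*z).round(1),proj(S,p+Rt[:,2]*z).round(1))
print("seen tips: wrist",140+205*.7,120+187*.7,"side 279.7 153.7")
o,d=ray(W,[[283.5,251]]);o2,d2=ray(S,[[279.7,153.7]])
A=np.c_[d[0],-d2[0]];k=np.linalg.lstsq(A,o2-o,rcond=None)[0];X=(o+d[0]*k[0]+o2+d2[0]*k[1])/2
print("tip",X,"in tool",(X-p)@Rt)
E
```

```text
cam in tool now [ 0.07348028  0.00076159 -0.17261638] [[0.0, 0.958, 0.286], [1.0, 0.0, -0.001], [-0.001, 0.286, -0.958]]
cam in tool start [ 0.073576    0.00061534 -0.17232977]
-0.03 [[281.8 269.7]] [[275.6 152.7]]
-0.02 [[281.9 261. ]] [[276.7 155. ]]
-0.01 [[281.9 253.2]] [[277.7 157.3]]
0 [[282.  246.3]] [[278.8 159.5]]
0.011 [[282.1 239.4]] [[280. 162.]]
seen tips: wrist 283.5 250.9 side 279.7 153.7
tip [0.56134916 0.20405681 0.20355211] in tool [ 0.00872099  0.00189747 -0.02086368]
```

```bash
python3 - <<'E'
from h import *
st=get_state();p=st['tool_pos'];Rt=R.from_quat(st['eef_rot']).as_matrix()
W=load('w3')
def pr(x,y,z): return (proj(W,p+Rt@[x,y,z])*1).round(1)[0]
print("w2 seen tips",np.array([[298,352],[498,352]])/1.4, "outer",np.array([[270,352],[522,352]])/1.4)
for z in(-.03,-.02,-.01,0,.011): print(z,[pr(.009,s*.037,z) for s in(-1,1)],[pr(.009,0,z)])
# w1 at full open
print("w1 seen inner",np.array([[277,352],[518,352]])/1.4)
for z in(-.03,-.02,-.01,0,.011): print(z,[pr(.009,s*.044,z) for s in(-1,1)])
E
```

```text
w2 seen tips [[212.85714286 251.42857143]
 [355.71428571 251.42857143]] outer [[192.85714286 251.42857143]
 [372.85714286 251.42857143]]
-0.03 [array([207.3, 253.2]), array([356.2, 253.2])] [array([281.7, 253.3])]
-0.02 [array([211.7, 245.3]), array([352. , 245.3])] [array([281.8, 245.4])]
-0.01 [array([215.6, 238.3]), array([348.2, 238.3])] [array([281.9, 238.4])]
0 [array([219.1, 232. ]), array([344.9, 232. ])] [array([282. , 232.1])]
0.011 [array([222.5, 225.9]), array([341.6, 225.8])] [array([282.1, 225.9])]
w1 seen inner [[197.85714286 251.42857143]
 [370.         251.42857143]]
-0.03 [array([193.3, 253.2]), array([370.2, 253.1])]
-0.02 [array([198.5, 245.3]), array([365.2, 245.3])]
-0.01 [array([203.1, 238.3]), array([360.7, 238.3])]
0 [array([207.2, 232. ]), array([356.7, 232. ])]
0.011 [array([211.3, 225.8]), array([352.8, 225.8])]
```

Request:
send_rows --motion '[{"x": 0, "y": 0, "z": 0, "rx": 0, "ry": 0, "rz": 0, "jaw": 5}, {"x": 0, "y": 0, "z": 0, "rx": 0, "ry": 0, "rz": 0, "jaw": 5}, {"x": 0, "y": 0, "z": 0, "rx": 0, "ry": 0, "rz": 0, "jaw": 5}, {"x": 0, "y": 0, "z": 0, "rx": 0, "ry": 0, "rz": 0, "jaw": 5}, {"x": 0, "y": 0, "z": 0, "rx": 0, "ry": 0, "rz": 0, "jaw": 5}]'

```text
clock: 5.85
tool_pos: [0.5608, 0.2058, 0.181]
eef_rot: [0.979, 0.078, 0.189, -0.014]
contact_force: [-0.3, 0.7, 0.5]
opening: 0.49
finger_force: 0.0
```

Request:
send_rows --motion '[{"x": 0.1, "y": -0.1, "z": 0.5, "rx": 0, "ry": 0, "rz": 0, "jaw": 5}, {"x": 0, "y": 0, "z": 0.5, "rx": 0, "ry": 0, "rz": 0, "jaw": 5}, {"x": 0, "y": 0, "z": 0.5, "rx": 0, "ry": 0, "rz": 0, "jaw": 5}, {"x": 0, "y": 0, "z": 0.5, "rx": 0, "ry": 0, "rz": 0, "jaw": 5}, {"x": 0, "y": 0, "z": 0.4, "rx": 0, "ry": 0, "rz": 0, "jaw": 5}]'

```text
clock: 6.35
tool_pos: [0.5704, 0.2083, 0.1584]
eef_rot: [0.979, 0.078, 0.189, -0.014]
contact_force: [0.1, -0.4, 0.3]
opening: 0.566
finger_force: 0.0
```

```bash
python3 -c "
from h import *
s=snap('wrist','w4');t=snap('side','s4');st=get_state();print(st['opening'],st['contact_force'])
delta(*tl(-.003))
a=t['img'][110:215,215:355];b=s['img'][120:330,140:420]
cv2.imwrite('pics/w4o.png',np.hstack([cv2.resize(a,(400,300),interpolation=2),cv2.resize(b,(400,300))])[:,:,::-1])
"
```

```text
0.5629151949128 [-0.70245538  0.00945462 -0.03874615]
t 6.45 tcp [0.5702 0.2082 0.1583] shift cm [-0.    0.12  1.19] rotvec [ 0.002 -0.     0.002]
```

View pics/w4o.png

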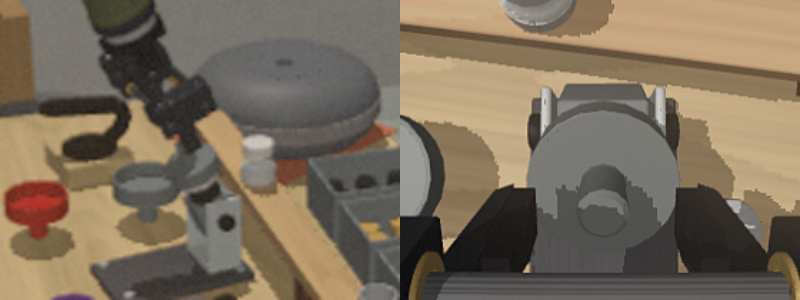

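```bash
python3 -c "
from h import *
s=load('w4');o,RL=lens(CP)
print((proj(s,[o+RL[:,2]*.047+RL[:,0]*k for k in(-.01,0,.01)])-[140,120])/.7+[400,0])
print((proj(s,[o+RL[:,2]*.019+RL[:,0]*k for k in(-.033,0,.033)])-[140,120])/.7+[400,0])
"
```

```text
[[606.29757463 251.39394783]
 [606.37264448 225.33643721]
 [606.45037296 198.1743824 ]]
[[605.78544924 263.17935726]
 [605.96640302 190.77101714]
 [606.16599417 109.73199914]]
```

Request:
send_rows --motion '[{"x": 0.3, "y": -0.05, "z": 0.3, "rx": 0, "ry": 0, "rz": 0, "jaw": 5}, {"x": 0, "y": 0, "z": 0.4, "rx": 0, "ry": 0, "rz": 0, "jaw": 5}, {"x": 0, "y": 0, "z": 0.4, "rx": 0, "ry": 0, "rz": 0, "jaw": 4}, {"x": 0, "y": 0, "z": 0, "rx": 0, "ry": 0, "rz": 0, "jaw": 2.5}, {"x": 0, "y": 0, "z": 0, "rx": 0, "ry": 0, "rz": 0, "jaw": 1}]'

```text
clock: 6.95
tool_pos: [0.577, 0.2098, 0.1498]
eef_rot: [0.979, 0.078, 0.189, -0.014]
contact_force: [-0.5, -0.9, -0.7]
opening: 0.321
finger_force: 0.0
```

Request:
send_rows --grip_force 20 --motion '[{"x": 0, "y": 0, "z": 0, "rx": 0, "ry": 0, "rz": 0, "jaw": 0.5}, {"x": 0, "y": 0, "z": 0, "rx": 0, "ry": 0, "rz": 0, "jaw": 0.5}, {"x": 0, "y": 0, "z": 0, "rx": 0, "ry": 0, "rz": 0, "jaw": 0.5}, {"x": 0, "y": 0, "z": 0, "rx": 0, "ry": 0, "rz": 0, "jaw": 0.5}, {"x": 0, "y": 0, "z": 0, "rx": 0, "ry": 0, "rz": 0, "jaw": 0.5}]'

```text
clock: 7.45
tool_pos: [0.577, 0.2098, 0.15]
eef_rot: [0.979, 0.078, 0.189, -0.014]
contact_force: [-0.1, 0.6, 0.1]
opening: 0.216
finger_force: 20.0
```

Request:
send_rows --motion '[{"x": 0, "y": 0, "z": 0, "rx": 0, "ry": 0, "rz": 0, "jaw": 0.5}, {"x": 0, "y": 0, "z": 0, "rx": 0, "ry": 0, "rz": 0, "jaw": 0.5}, {"x": 0, "y": 0, "z": 0, "rx": 0, "ry": 0, "rz": 0, "jaw": 0.5}, {"x": 0, "y": 0, "z": 0, "rx": 0, "ry": 0, "rz": 0, "jaw": 0.5}, {"x": 0, "y": 0, "z": 0, "rx": 0, "ry": 0, "rz": 0, "jaw": 0.5}]'

```text
clock: 7.95
tool_pos: [0.577, 0.2099, 0.15]
eef_rot: [0.979, 0.078, 0.189, -0.014]
contact_force: [-0.8, -1.0, 1.4]
opening: 0.213
finger_force: 20.0
```

Request:
send_rows --motion '[{"x": 0, "y": 0, "z": -0.5, "rx": 0, "ry": 0, "rz": 0, "jaw": 0.5}, {"x": 0, "y": 0, "z": -1, "rx": 0, "ry": 0, "rz": 0, "jaw": 0.5}, {"x": 0, "y": 0, "z": -1, "rx": 0, "ry": 0, "rz": 0, "jaw": 0.5}, {"x": 0, "y": 0, "z": -1.5, "rx": 0, "ry": 0, "rz": 0, "jaw": 0.5}, {"x": 0, "y": 0, "z": -2, "rx": 0, "ry": 0, "rz": 0, "jaw": 0.5}]'

```text
clock: 8.45
tool_pos: [0.5545, 0.2062, 0.2065]
eef_rot: [0.979, 0.078, 0.189, -0.014]
contact_force: [0.3, 0.7, -0.8]
opening: 0.215
finger_force: 20.0
```

Request:
send_rows --motion '[{"x": 0, "y": 0, "z": -3, "rx": 0, "ry": 0, "rz": 0, "jaw": 0.5}, {"x": 0, "y": 0, "z": -3, "rx": 0, "ry": 0, "rz": 0, "jaw": 0.5}, {"x": 0, "y": 0, "z": -2, "rx": 0, "ry": 0, "rz": 0, "jaw": 0.5}, {"x": 0, "y": 0, "z": 0, "rx": 0, "ry": 0, "rz": 0, "jaw": 0.5}, {"x": 0, "y": 0, "z": 0, "rx": 0, "ry": 0, "rz": 0, "jaw": 0.5}]'

```text
clock: 8.95
tool_pos: [0.5256, 0.2016, 0.2805]
eef_rot: [0.979, 0.077, 0.19, -0.014]
contact_force: [0.8, -0.8, -0.7]
opening: 0.217
finger_force: 20.0
```

```bash
python3 -c "
from h import *
s=snap('wrist','w5');t=snap('side','s5');p=snap('top','t5');st=get_state();print(st['opening'],st['finger_force'],st['tool_pos'])
a=t['img'][95:215,210:370];b=s['img'];c=p['img'][120:240,120:280]
cv2.imwrite('pics/w5o.png',np.vstack([np.hstack([cv2.resize(a,(400,300),interpolation=2),cv2.resize(b,(400,300))]),np.hstack([cv2.resize(c,(400,300),interpolation=2),np.zeros((300,400,3),np.uint8)])])[:,:,::-1])
"
```

```text
0.21458186950659144 19.99955266714096 [0.52527503 0.20147195 0.27882668]
```

View pics/w5o.png

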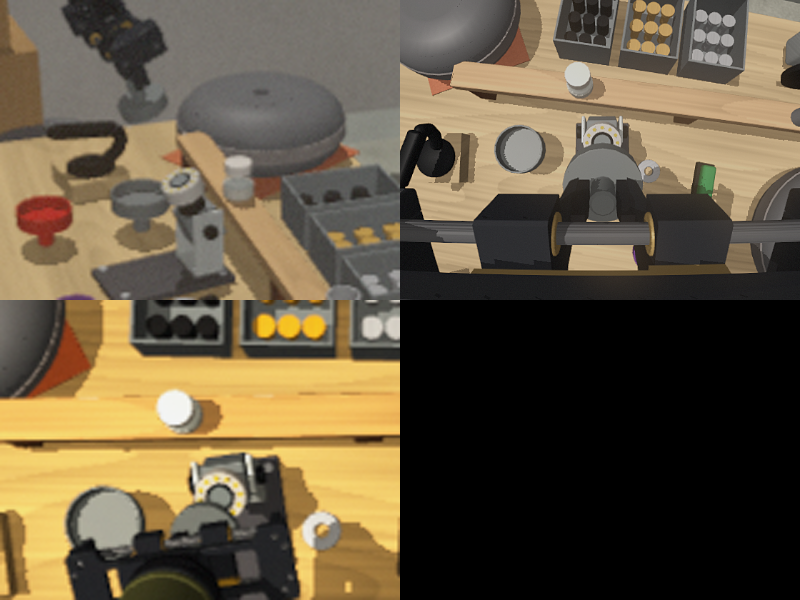

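```bash
python3 - <<'E'
from h import *
from scipy.ndimage import map_coordinates as mc
for n in("w1","t5","w5"):
    s=load(n);g=s["img"].astype(float)
    for y in(.10,.05,.02,-.02):
        xs=np.arange(.60,.74,.004);uv=proj(s,np.c_[xs,0*xs+y,0*xs+.085])
        v=[mc(g[:,:,k],[uv[:,1],uv[:,0]],order=1,mode='constant') for k in(0,2)]
        print(n,y,(v[0]).astype(int).tolist())
T=load("t5");S=load("s5");W=load("w5")
ob=[(T,[207.2,198]),(S,[284,167.8]),(W,[280,186])]
r=least_squares(lambda X:np.concatenate([proj(s,X)[0]-u for s,u in ob]),[.57,.2,.15])
print("ring centre fit",r.x,r.fun.round(1),"model",lens(CP)[0],[proj(s,lens(CP)[0]).round(1).tolist() for s,u in ob])
p=np.array([.577,.2099,.15]);Rt=R.from_quat([.979,.078,.189,-.014]).as_matrix()
print("cap in tool",(lens(CP)[0]-p)@Rt,(r.x-p)@Rt)
E
```

```text
w1 0.1 [180, 182, 181, 181, 185, 183, 182, 147, 131, 129, 133, 117, 89, 187, 190, 190, 185, 181, 188, 183, 187, 188, 186, 181, 180, 174, 183, 181, 181, 183, 116, 118, 120, 126, 128]
w1 0.05 [175, 175, 177, 180, 180, 176, 178, 158, 128, 128, 132, 87, 95, 172, 189, 189, 182, 176, 186, 178, 183, 185, 185, 180, 179, 168, 181, 182, 182, 193, 61, 68, 68, 66, 67]
w1 0.02 [172, 172, 176, 179, 177, 174, 176, 182, 126, 127, 128, 131, 94, 131, 189, 190, 182, 173, 178, 173, 179, 181, 183, 178, 178, 173, 166, 181, 182, 185, 67, 68, 68, 69, 67]
w1 -0.02 [171, 171, 178, 179, 173, 173, 176, 179, 127, 126, 127, 129, 112, 96, 188, 188, 180, 183, 185, 184, 185, 189, 189, 180, 173, 171, 167, 170, 181, 181, 119, 117, 118, 123, 128]
t5 0.1 [241, 240, 239, 240, 240, 240, 242, 243, 241, 218, 163, 149, 146, 232, 245, 245, 242, 243, 244, 244, 245, 245, 244, 241, 240, 225, 233, 232, 237, 240, 240, 242, 239, 238, 238]
t5 0.05 [239, 238, 234, 235, 236, 237, 239, 238, 237, 224, 162, 75, 63, 193, 245, 245, 241, 238, 240, 239, 242, 244, 244, 241, 239, 219, 233, 234, 230, 233, 238, 240, 240, 240, 223]
t5 0.02 [237, 
[... 647 characters left out ...]
199, 201, 200, 195, 193, 186, 195, 196, 197, 205, 73, 77, 76, 75, 74]
w5 0.02 [191, 185, 188, 196, 193, 189, 191, 191, 165, 140, 139, 144, 105, 128, 203, 205, 196, 188, 193, 188, 194, 196, 198, 193, 192, 188, 182, 193, 198, 203, 73, 79, 76, 77, 74]
w5 -0.02 [190, 183, 189, 198, 190, 186, 190, 190, 172, 139, 139, 141, 130, 106, 206, 202, 195, 197, 200, 199, 200, 204, 205, 194, 188, 185, 183, 184, 196, 195, 195, 188, 189, 193, 202]
ring centre fit [0.58265863 0.21312038 0.14410569] [-0.5 -3.9  0.7 -0.3 -0.1  1.7] model [0.57367404 0.20754891 0.15      ] [[[208.3, 197.1]], [[282.5, 167.0]], [[283.9, 196.2]]]
cap in tool [-0.00339447  0.00179625 -0.00135672] [ 0.00346713 -0.0022984   0.00773499]
```

```bash
sed -i 's/^CP=.*/CP=np.array([.5015,.1958,.1573])/' h.py; python3 - <<'E'
from h import *
y=.157;Rm=np.array([[np.cos(y),np.sin(y),0],[np.sin(y),-np.cos(y),0],[0,0,-1.]])
tp=np.array([.677,.04,.084])-Rm@[-.002,.002,0]
print(tp);delta(tp+[0,0,.12],Rm)
E
```

```text
[0.67866269 0.04228811 0.084     ]
t 9.1 tcp [0.5253 0.2015 0.2788] shift cm [ 8.96 18.1  11.69] rotvec [ 0.003 -0.38   0.001]
```

Request:
send_rows --motion '[{"x": 0, "y": 0, "z": 0, "rx": 0, "ry": -0.095, "rz": 0, "jaw": 0.5}, {"x": 0, "y": 0, "z": 0, "rx": 0, "ry": -0.095, "rz": 0, "jaw": 0.5}, {"x": 0, "y": 0, "z": 0, "rx": 0, "ry": -0.095, "rz": 0, "jaw": 0.5}, {"x": 0, "y": 0, "z": 0, "rx": 0, "ry": -0.095, "rz": 0, "jaw": 0.5}, {"x": 0, "y": 0, "z": 0, "rx": 0, "ry": 0, "rz": 0, "jaw": 0.5}]'

```text
clock: 9.6
tool_pos: [0.5282, 0.2016, 0.2781]
eef_rot: [0.997, 0.077, 0.0, 0.001]
contact_force: [-0.8, -0.1, -0.7]
opening: 0.214
finger_force: 20.0
```

Request:
send_rows --motion '[{"x": 2, "y": 2.9, "z": 0, "rx": 0, "ry": 0, "rz": 0, "jaw": 0.5}, {"x": 2.5, "y": 3.5, "z": 0, "rx": 0, "ry": 0, "rz": 0, "jaw": 0.5}, {"x": 2.5, "y": 3.5, "z": 0, "rx": 0, "ry": 0, "rz": 0, "jaw": 0.5}, {"x": 2.5, "y": 3.5, "z": 0, "rx": 0, "ry": 0, "rz": 0, "jaw": 0.5}, {"x": 2.2, "y": 3.2, "z": 0, "rx": 0, "ry": 0, "rz": 0, "jaw": 0.5}]'

```text
clock: 10.1
tool_pos: [0.6676, 0.0547, 0.2793]
eef_rot: [0.997, 0.079, 0.001, 0.002]
contact_force: [0.4, 0.3, -0.1]
opening: 0.218
finger_force: 20.0
```

Request:
send_rows --motion '[{"x": 1, "y": 1.5, "z": 2, "rx": 0, "ry": 0, "rz": 0, "jaw": 0.5}, {"x": 0, "y": 0, "z": 3, "rx": 0, "ry": 0, "rz": 0, "jaw": 0.5}, {"x": 0, "y": 0, "z": 2.5, "rx": 0, "ry": 0, "rz": 0, "jaw": 0.5}, {"x": 0, "y": 0, "z": 0, "rx": 0, "ry": 0, "rz": 0, "jaw": 0.5}, {"x": 0, "y": 0, "z": 0, "rx": 0, "ry": 0, "rz": 0, "jaw": 0.5}]'

```text
clock: 10.6
tool_pos: [0.679, 0.0436, 0.2053]
eef_rot: [0.997, 0.079, 0.001, 0.001]
contact_force: [0.7, 1.4, -0.4]
opening: 0.218
finger_force: 20.0
```

```bash
python3 - <<'E'
from h import *
y=.157;Rm=np.array([[np.cos(y),np.sin(y),0],[np.sin(y),-np.cos(y),0],[0,0,-1.]])
tp=np.array([.677,.04,.084])-Rm@[-.002,.002,0]
delta(tp,Rm);st=get_state();print(st['contact_force'],st['opening'],st['q'].round(2))
E
```

```text
t 10.6 tcp [0.679  0.0436 0.2053] shift cm [-0.07  0.09 12.13] rotvec [ 0.003 -0.001  0.002]
[ 0.65123734  1.41397885 -0.35218335] 0.2181743086555862 [ 0.05  0.79 -0.38  1.38  0.31  1.03 -1.8 ]
```

Request:
send_rows --motion '[{"x": -0.05, "y": 0.1, "z": 3, "rx": 0, "ry": 0, "rz": 0, "jaw": 0.5}, {"x": 0, "y": 0, "z": 3, "rx": 0, "ry": 0, "rz": 0, "jaw": 0.5}, {"x": 0, "y": 0, "z": 3, "rx": 0, "ry": 0, "rz": 0, "jaw": 0.5}, {"x": 0, "y": 0, "z": 1.5, "rx": 0, "ry": 0, "rz": 0, "jaw": 0.5}, {"x": 0, "y": 0, "z": 0.5, "rx": 0, "ry": 0, "rz": 0, "jaw": 0.5}]'

```text
clock: 11.1
tool_pos: [0.6787, 0.0419, 0.0963]
eef_rot: [0.997, 0.079, 0.0, 0.001]
contact_force: [-9.8, -1.2, 21.8]
opening: 0.215
finger_force: 20.0
```

Request:
send_rows --motion '[{"x": 0, "y": 0, "z": 0.1, "rx": 0, "ry": 0, "rz": 0, "jaw": 0.5}, {"x": 0, "y": 0, "z": 0.1, "rx": 0, "ry": 0, "rz": 0, "jaw": 0.5}, {"x": 0, "y": 0, "z": 0.1, "rx": 0, "ry": 0, "rz": 0, "jaw": 0.5}, {"x": 0, "y": 0, "z": 0, "rx": 0, "ry": 0, "rz": 0, "jaw": 0.5}, {"x": 0, "y": 0, "z": 0, "rx": 0, "ry": 0, "rz": 0, "jaw": 0.5}]'

```text
clock: 11.6
tool_pos: [0.6802, 0.0422, 0.0964]
eef_rot: [0.997, 0.079, 0.002, 0.001]
contact_force: [-4.8, -0.0, 11.4]
opening: 0.216
finger_force: 20.0
```

```bash
python3 - <<'E'
from h import *
s=snap('side','s6');t=snap('wrist','w6');st=get_state();print(st['tool_pos'],st['contact_force'])
u=proj(s,st['tool_pos'])[0];x,y=int(u[0]),int(u[1])
a=s['img'][y-60:y+30,x-60:x+60]
cv2.imwrite('pics/w6o.png',np.hstack([cv2.resize(a,(400,300),interpolation=2),cv2.resize(t['img'],(400,300))])[:,:,::-1])
E
```

```text
[0.68023266 0.04219539 0.0964129 ] [-5.87695944 -0.45541738 11.91454265]
```

View pics/w6o.png

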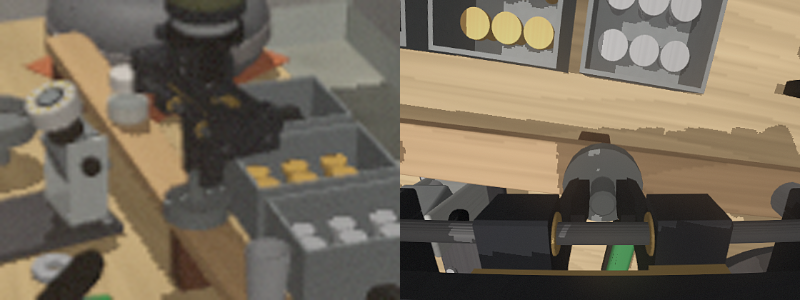

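```bash
python3 - <<'E'
from h import *
W=load('w6');S=load('s6')
c=lambda P:((proj(W,P))/1.4+[400,0]).round(0).tolist()
for n,x,z in(("front",.652,.085),("back",.702,.085),("front0",.652,0),("back0",.702,0)):
    print(n,c([[x+.002,y,z] if 0 else [x-(y-.05)*.03,y,z] for y in(.12,.08,.04,0,-.05)]))
a=np.linspace(0,2*np.pi,8,endpoint=False)
for z in(.085,.104,.132):
    r=.033 if z<.13 else .01
    print(z,c(np.c_[.677+r*np.cos(a),.04+r*np.sin(a),0*a+z]))
p=get_state()['tool_pos'];u=proj(S,p)[0].astype(int)
q=lambda P:((proj(S,P)-[u[0]-60,u[1]-60])*[400/120,300/90]).round().tolist()
print("side cap rim",q([[.677,.04,.085],[.677,.04,.104],[.71,.04,.085],[.644,.04,.085],[.677,.073,.085],[.677,.007,.085]]),"ledge edges",q([[.652,.04,.085],[.702,.04,.085],[.654,0,.085],[.704,0,.085]]))
E
```

```text
front [[512.0, 189.0], [556.0, 194.0], [599.0, 200.0], [642.0, 204.0], [694.0, 210.0]]
back [[514.0, 136.0], [561.0, 142.0], [608.0, 148.0], [654.0, 153.0], [709.0, 160.0]]
front0 [[537.0, 159.0], [569.0, 163.0], [600.0, 167.0], [631.0, 171.0], [668.0, 175.0]]
back0 [[541.0, 121.0], [573.0, 125.0], [606.0, 129.0], [638.0, 133.0], [678.0, 138.0]]
0.085 [[610.0, 139.0], [581.0, 146.0], [566.0, 169.0], [574.0, 195.0], [598.0, 207.0], [624.0, 202.0], [640.0, 180.0], [634.0, 154.0]]
0.104 [[610.0, 145.0], [578.0, 152.0], [563.0, 178.0], [571.0, 205.0], [597.0, 219.0], [627.0, 213.0], [644.0, 190.0], [638.0, 161.0]]
0.132 [[606.0, 188.0], [595.0, 191.0], [589.0, 199.0], [592.0, 209.0], [602.0, 214.0], [612.0, 212.0], [618.0, 203.0], [616.0, 194.0]]
side cap rim [[198.0, 213.0], [198.0, 197.0], [229.0, 209.0], [166.0, 218.0], [187.0, 198.0], [209.0, 230.0]] ledge edges [[174.0, 217.0], [222.0, 210.0], [189.0, 237.0], [237.0, 229.0]]
```

Request:
send_rows --motion '[{"x": 0, "y": 0, "z": -0.2, "rx": 0, "ry": 0, "rz": 0, "jaw": 0.5}, {"x": 0, "y": 0, "z": -0.15, "rx": 0, "ry": 0, "rz": 0, "jaw": 0.5}, {"x": 0, "y": 0, "z": 0, "rx": 0, "ry": 0, "rz": 0, "jaw": 0.5}, {"x": 0, "y": 0, "z": 0, "rx": 0, "ry": 0, "rz": 0, "jaw": 0.5}, {"x": 0, "y": 0, "z": 0, "rx": 0, "ry": 0, "rz": 0, "jaw": 0.5}]'

```text
clock: 12.2
tool_pos: [0.6801, 0.0419, 0.0965]
eef_rot: [0.997, 0.079, 0.002, 0.001]
contact_force: [0.2, 0.1, 3.3]
opening: 0.216
finger_force: 20.0
```

Light contact, so I release.

Request:
send_rows --motion '[{"x": 0, "y": 0, "z": 0, "rx": 0, "ry": 0, "rz": 0, "jaw": 2.5}, {"x": 0, "y": 0, "z": 0, "rx": 0, "ry": 0, "rz": 0, "jaw": 3.5}, {"x": 0, "y": 0, "z": 0, "rx": 0, "ry": 0, "rz": 0, "jaw": 5}, {"x": 0, "y": 0, "z": 0, "rx": 0, "ry": 0, "rz": 0, "jaw": 5}, {"x": 0, "y": 0, "z": 0, "rx": 0, "ry": 0, "rz": 0, "jaw": 5}]'

```text
clock: 12.7
tool_pos: [0.6793, 0.0417, 0.0958]
eef_rot: [0.997, 0.079, 0.001, 0.001]
contact_force: [0.5, -0.7, -0.2]
opening: 0.567
finger_force: 0.0
```

Request:
send_rows --motion '[{"x": 0, "y": 0, "z": -0.5, "rx": 0, "ry": 0, "rz": 0, "jaw": 5}, {"x": 0, "y": 0, "z": -1.5, "rx": 0, "ry": 0, "rz": 0, "jaw": 5}, {"x": 0, "y": 0, "z": -3, "rx": 0, "ry": 0, "rz": 0, "jaw": 5}, {"x": 0, "y": 0, "z": -4, "rx": 0, "ry": 0, "rz": 0, "jaw": 5}, {"x": 0, "y": 0, "z": -5, "rx": 0, "ry": 0, "rz": 0, "jaw": 5}]'

```text
clock: 13.2
tool_pos: [0.6781, 0.0418, 0.2373]
eef_rot: [0.997, 0.079, -0.0, 0.001]
contact_force: [-0.0, 0.5, -0.0]
opening: 0.567
finger_force: 0.0
```

Request:
send_rows --motion '[{"x": 0, "y": 0, "z": -5, "rx": 0, "ry": 0, "rz": 0, "jaw": 5}, {"x": 0, "y": 0, "z": -4, "rx": 0, "ry": 0, "rz": 0, "jaw": 6}, {"x": 0, "y": 0, "z": 0, "rx": 0, "ry": 0, "rz": 0, "jaw": 7}, {"x": 0, "y": 0, "z": 0, "rx": 0, "ry": 0, "rz": 0, "jaw": 7}, {"x": 0, "y": 0, "z": 0, "rx": 0, "ry": 0, "rz": 0, "jaw": 7}]'

```text
clock: 13.7
tool_pos: [0.6782, 0.042, 0.3252]
eef_rot: [0.997, 0.079, -0.0, 0.001]
contact_force: [-0.5, 0.7, -0.3]
opening: 0.793
finger_force: 0.0
```

```bash
python3 - <<'E'
from h import *
snap('wrist','w7');s=snap('side','s7');W=load('w7')
print(get_state()['tool_pos'])
from scipy.ndimage import map_coordinates as mc
# check cap: compare with reference gray disc at predicted place; find gray pixels near cap
im=W['img'].astype(int);uv=proj(W,[[.677,.04,.104],[.677,.04,.132],[.677,.073,.104],[.71,.04,.104]]).round(1);print(uv.tolist())
sat=im.max(2)-im.min(2);u,v=uv[0].astype(int);m=np.zeros(sat.shape,np.uint8);m[max(v-70,0):v+70,u-70:u+70]=(sat[max(v-70,0):v+70,u-70:u+70]<25)
n,l,st,c=cv2.connectedComponentsWithStats(m);k=1+np.argmax(st[1:,4]);print(st[k],c[k],onz(W,[c[k]],.104))
E
```

```text
[0.67810459 0.04191972 0.32444502]
[[283.7, 179.0], [283.7, 183.4], [258.0, 174.9], [287.8, 153.1]]
[ 258  155   51   51 2036] [283.4327112  179.83497053] [[0.67582595 0.04010603 0.104     ]]
```

Request:
send_rows --motion '[{"x": -3.1, "y": 2.9, "z": 0, "rx": 0, "ry": 0, "rz": 0, "jaw": 8}, {"x": -3.1, "y": 2.9, "z": 0, "rx": 0, "ry": 0, "rz": 0, "jaw": 8}, {"x": -3.1, "y": 2.9, "z": 0, "rx": 0, "ry": 0, "rz": 0, "jaw": 8}, {"x": -3.2, "y": 2.9, "z": 0, "rx": 0, "ry": 0, "rz": 0, "jaw": 8}, {"x": -3.2, "y": 2.9, "z": 0, "rx": 0, "ry": 0, "rz": 0, "jaw": 8}]'

```text
clock: 14.3
tool_pos: [0.5449, -0.127, 0.325]
eef_rot: [0.997, 0.079, -0.0, 0.001]
contact_force: [1.2, -0.8, -0.1]
opening: 0.906
finger_force: 0.0
```

Request:
send_rows --motion '[{"x": -3.2, "y": 3, "z": 0, "rx": 0, "ry": 0, "rz": 0, "jaw": 8}, {"x": -3.2, "y": 3, "z": 0, "rx": 0, "ry": 0, "rz": 0, "jaw": 8}, {"x": -3.2, "y": 2.9, "z": 0, "rx": 0, "ry": 0, "rz": 0, "jaw": 8}, {"x": 0, "y": 0, "z": 0, "rx": 0, "ry": 0, "rz": -0.13, "jaw": 8}, {"x": 0, "y": 0, "z": 0, "rx": 0, "ry": 0, "rz": -0.13, "jaw": 8}]'

```text
clock: 14.8
tool_pos: [0.4642, -0.2302, 0.3252]
eef_rot: [0.978, 0.208, -0.001, 0.001]
contact_force: [0.2, -0.5, 0.1]
opening: 0.909
finger_force: 0.0
```

Request:
send_rows --motion '[{"x": 0, "y": 0, "z": 0, "rx": 0, "ry": 0, "rz": -0.13, "jaw": 8}, {"x": 0, "y": 0, "z": 0, "rx": 0, "ry": 0, "rz": -0.13, "jaw": 8}, {"x": 0, "y": 0, "z": 0, "rx": 0, "ry": 0, "rz": -0.13, "jaw": 8}, {"x": 0, "y": 0, "z": 0, "rx": 0, "ry": 0, "rz": 0, "jaw": 8}, {"x": 0, "y": 0, "z": 0, "rx": 0, "ry": 0, "rz": 0, "jaw": 8}]'

```text
clock: 15.3
tool_pos: [0.4655, -0.2287, 0.3255]
eef_rot: [0.92, 0.392, 0.0, 0.001]
contact_force: [-0.4, 0.4, 0.1]
opening: 0.908
finger_force: 0.0
```

```bash
python3 - <<'E'
from h import *
W1=load('w1');W7=load('w7')
T=load("top0");S=load("side0")
C=np.array([[-.045,.055,.012],[-.045,-.055,.012],[.135,-.055,.012]])
ut=np.array([[204.4,244.9],[239.5,238.9],[232,182]]);us=np.array([[247.1,202.5],[257,219.3],[303.5,206.4]])
uw=np.array([[343,390],[442,390]])/1.4
def f(p):
    Rz,t=camT(p);P=C@Rz.T+t;o,RL=lens(p);k=lambda s,d,u:proj(s,o+RL[:,2]*d)[0]-u
    return np.r_[(proj(T,P)-ut).ravel(),.5*(proj(S,P)-us).ravel(),(proj(W1,P[:2])-uw).ravel(),k(W1,.005,[277.75,186.25]),k(T,.033,[207.4,200.5]),k(load('t5'),0,[207.2,198])]
r=least_squares(f,CP);print(r.x.round(4),r.fun.round(1),lens(r.x)[0])
s=snap('wrist','w8');st=get_state();print(st['tool_pos'],st['eef_rot'],st['q'].round(2))
im=s['img'].copy();h=np.array([.465,-.229,.125]);X=np.array([-.69,-.72,0]);X/=np.linalg.norm(X);Y=np.array([-X[1],X[0],0]);Z=np.array([0,0,1.])
a=np.linspace(0,2*np.pi,60)
cv2.polylines(im,[np.int32(proj(s,h+Z*.009+.04*(np.outer(np.cos(a),X)+np.outer(np.sin(a),Y))))],True,(0,255,0),1)
cv2.polylines(im,[np.int32(proj(s,[h+X*i+Y*j+Z*.077 for i,j in((-.056,-.013),(-.056,.013),(.044,.013),(.044,-.013))]))],True,(255,0,0),1)
cv2.imwrite('pics/w8o.png',cv2.resize(im,(784,588))[:,:,::-1])
E
```

```text
[0.4971 0.1954 0.1599] [-0.9 -0.7 -0.1 -0.  -0.9 -1.2 -0.6 -0.1  0.1 -1.3  0.5 -0.7 -0.7  0.5
  0.6 -0.1  0.6  0.1 -0.4  0.9  1.1  0. ] [0.57113727 0.20733963 0.15      ]
[ 0.46565477 -0.22867119  0.32565859] [9.20064112e-01 3.91766990e-01 7.81739568e-05 8.05694529e-04] [ 0.76  0.46 -0.61  1.71  0.3   1.07 -0.71]
```

View pics/w8o.png

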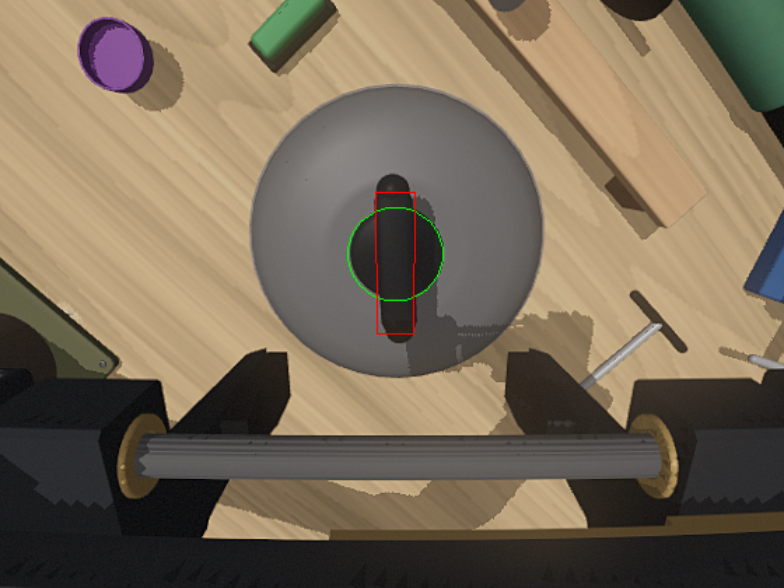

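Request:
send_rows --motion '[{"x": 0, "y": 0, "z": 4, "rx": 0, "ry": 0, "rz": -0.048, "jaw": 7}, {"x": 0, "y": 0, "z": 4, "rx": 0, "ry": 0, "rz": 0, "jaw": 6}, {"x": 0, "y": 0, "z": 4, "rx": 0, "ry": 0, "rz": 0, "jaw": 6}, {"x": 0, "y": 0, "z": 2, "rx": 0, "ry": 0, "rz": 0, "jaw": 6}, {"x": 0, "y": 0, "z": 1, "rx": 0, "ry": 0, "rz": 0, "jaw": 6}]'

```text
clock: 15.85
tool_pos: [0.465, -0.2286, 0.1741]
eef_rot: [0.91, 0.414, -0.001, -0.0]
contact_force: [0.2, 0.5, 0.5]
opening: 0.681
finger_force: 0.0
```

Request:
send_rows --motion '[{"x": 0, "y": 0, "z": 1, "rx": 0, "ry": 0, "rz": 0, "jaw": 6}, {"x": 0, "y": 0, "z": 1, "rx": 0, "ry": 0, "rz": 0, "jaw": 6}, {"x": 0, "y": 0, "z": 0.8, "rx": 0, "ry": 0, "rz": 0, "jaw": 6}, {"x": 0, "y": 0, "z": 0.4, "rx": 0, "ry": 0, "rz": 0, "jaw": 6}, {"x": 0, "y": 0, "z": 0, "rx": 0, "ry": 0, "rz": 0, "jaw": 6}]'

```text
clock: 16.35
tool_pos: [0.4662, -0.229, 0.144]
eef_rot: [0.91, 0.415, 0.0, 0.001]
contact_force: [-1.2, -1.3, -0.4]
opening: 0.682
finger_force: 0.0
```

Request:
send_rows --grip_force 40 --motion '[{"x": 0, "y": 0, "z": 0, "rx": 0, "ry": 0, "rz": 0, "jaw": 4}, {"x": 0, "y": 0, "z": 0, "rx": 0, "ry": 0, "rz": 0, "jaw": 3}, {"x": 0, "y": 0, "z": 0, "rx": 0, "ry": 0, "rz": 0, "jaw": 1}, {"x": 0, "y": 0, "z": 0, "rx": 0, "ry": 0, "rz": 0, "jaw": 1}, {"x": 0, "y": 0, "z": 0, "rx": 0, "ry": 0, "rz": 0, "jaw": 1}]'

```text
clock: 16.85
tool_pos: [0.4662, -0.2289, 0.1443]
eef_rot: [0.91, 0.415, 0.0, 0.001]
contact_force: [-1.2, 0.2, 1.1]
opening: 0.288
finger_force: 40.0
```

Request:
send_rows --motion '[{"x": 0, "y": 0, "z": 0, "rx": 0, "ry": 0, "rz": 0, "jaw": 1}, {"x": 0, "y": 0, "z": 0, "rx": 0, "ry": 0, "rz": 0, "jaw": 1}, {"x": 0, "y": 0, "z": 0, "rx": 0, "ry": 0, "rz": 0, "jaw": 1}, {"x": 0, "y": 0, "z": 0, "rx": 0, "ry": 0, "rz": 0, "jaw": 1}, {"x": 0, "y": 0, "z": 0, "rx": 0, "ry": 0, "rz": 0, "jaw": 1}]'

```text
clock: 17.35
tool_pos: [0.4662, -0.229, 0.1443]
eef_rot: [0.91, 0.415, 0.0, 0.001]
contact_force: [-2.1, 1.6, 5.3]
opening: 0.289
finger_force: 40.0
```

Request:
send_rows --motion '[{"x": 0, "y": 0, "z": -0.5, "rx": 0, "ry": 0, "rz": 0, "jaw": 1}, {"x": 0, "y": 0, "z": -1, "rx": 0, "ry": 0, "rz": 0, "jaw": 1}, {"x": 0, "y": 0, "z": -1, "rx": 0, "ry": 0, "rz": 0, "jaw": 1}, {"x": 0, "y": 0, "z": -1.5, "rx": 0, "ry": 0, "rz": 0, "jaw": 1}, {"x": 0, "y": 0, "z": -2, "rx": 0, "ry": 0, "rz": 0, "jaw": 1}]'

```text
clock: 17.85
tool_pos: [0.4657, -0.2288, 0.2049]
eef_rot: [0.91, 0.415, 0.0, 0.001]
contact_force: [-0.2, -0.1, -1.7]
opening: 0.289
finger_force: 40.0
```

Request:
send_rows --motion '[{"x": 0, "y": 0, "z": -3, "rx": 0, "ry": 0, "rz": 0, "jaw": 1}, {"x": 0, "y": 0, "z": -4, "rx": 0, "ry": 0, "rz": 0, "jaw": 1}, {"x": 0, "y": 0, "z": -4, "rx": 0, "ry": 0, "rz": 0, "jaw": 1}, {"x": 0, "y": 0, "z": -3, "rx": 0, "ry": 0, "rz": 0, "jaw": 1}, {"x": 0, "y": 0, "z": 0, "rx": 0, "ry": 0, "rz": 0, "jaw": 1}]'

```text
clock: 18.35
tool_pos: [0.4686, -0.2287, 0.349]
eef_rot: [0.91, 0.415, 0.004, 0.005]
contact_force: [-0.3, 0.6, -1.3]
opening: 0.291
finger_force: 40.0
```

```bash
sed -i 's/^CP=.*/CP=np.array([.4971,.1954,.1599])/' h.py; python3 - <<'E'
from h import *
st=get_state();print(st['opening'],st['finger_force'],st['contact_force'],st['q'].round(2))
pos,Rm=tl(.1333);print(pos);delta(pos+[-.03,0,.12],np.array([[np.cos(.1599),np.sin(.1599),0],[np.sin(.1599),-np.cos(.1599),0],[0,0,-1.]]))
snap('wrist','w9')
E
```

```text
0.2908974733290366 39.98983349651098 [-0.29387982  0.58268035 -1.31301742] [ 0.78  0.44 -0.64  1.67  0.29  1.12 -0.65]
[0.52233029 0.19946906 0.273791  ]
t 18.35 tcp [ 0.4686 -0.2287  0.349 ] shift cm [ 33.91 -26.23  -4.67] rotvec [ 0.01  -0.007  0.696]
```

Request:
send_rows --motion '[{"x": 3, "y": -2.3, "z": -0.5, "rx": 0, "ry": 0, "rz": 0, "jaw": 1}, {"x": 3.4, "y": -2.6, "z": -0.5, "rx": 0, "ry": 0, "rz": 0, "jaw": 1}, {"x": 3.4, "y": -2.6, "z": -0.5, "rx": 0, "ry": 0, "rz": 0, "jaw": 1}, {"x": 3.4, "y": -2.6, "z": -0.5, "rx": 0, "ry": 0, "rz": 0, "jaw": 1}, {"x": 3.4, "y": -2.6, "z": -0.5, "rx": 0, "ry": 0, "rz": 0, "jaw": 1}]'

```text
clock: 18.9
tool_pos: [0.4775, -0.0187, 0.3676]
eef_rot: [0.91, 0.415, -0.001, 0.001]
contact_force: [0.3, -0.1, -3.1]
opening: 0.289
finger_force: 40.0
```

Request:
send_rows --motion '[{"x": 3.4, "y": -2.6, "z": -0.5, "rx": 0, "ry": 0, "rz": 0, "jaw": 1}, {"x": 3.4, "y": -2.6, "z": -0.5, "rx": 0, "ry": 0, "rz": 0, "jaw": 1}, {"x": 3.4, "y": -2.6, "z": -0.5, "rx": 0, "ry": 0, "rz": 0, "jaw": 1}, {"x": 3.4, "y": -2.6, "z": -0.5, "rx": 0, "ry": 0, "rz": 0, "jaw": 1}, {"x": 3, "y": -2.3, "z": 0, "rx": 0, "ry": 0, "rz": 0, "jaw": 1}]'

```text
clock: 19.4
tool_pos: [0.4908, 0.1906, 0.3875]
eef_rot: [0.91, 0.416, -0.0, 0.001]
contact_force: [1.4, -0.6, -1.2]
opening: 0.285
finger_force: 40.0
```

Request:
send_rows --motion '[{"x": 0, "y": 0, "z": 0, "rx": 0, "ry": 0, "rz": 0.1, "jaw": 1}, {"x": 0, "y": 0, "z": 0, "rx": 0, "ry": 0, "rz": 0.12, "jaw": 1}, {"x": 0, "y": 0, "z": 0, "rx": 0, "ry": 0, "rz": 0.12, "jaw": 1}, {"x": 0, "y": 0, "z": 0, "rx": 0, "ry": 0, "rz": 0.12, "jaw": 1}, {"x": 0, "y": 0, "z": 0, "rx": 0, "ry": 0, "rz": 0.12, "jaw": 1}]'

```text
clock: 19.9
tool_pos: [0.4907, 0.188, 0.3866]
eef_rot: [0.991, 0.135, -0.001, 0.002]
contact_force: [0.0, 0.2, -1.8]
opening: 0.289
finger_force: 40.0
```

Request:
send_rows --motion '[{"x": 0, "y": 0, "z": 0, "rx": 0, "ry": 0, "rz": 0.11, "jaw": 1}, {"x": 0, "y": 0, "z": 0, "rx": 0, "ry": 0.09, "rz": 0, "jaw": 1}, {"x": 0, "y": 0, "z": 0, "rx": 0, "ry": 0.1, "rz": 0, "jaw": 1}, {"x": 0, "y": 0, "z": 0, "rx": 0, "ry": 0.1, "rz": 0, "jaw": 1}, {"x": 0, "y": 0, "z": 0, "rx": 0, "ry": 0.09, "rz": 0, "jaw": 1}]'

```text
clock: 20.4
tool_pos: [0.4901, 0.1879, 0.3868]
eef_rot: [0.978, 0.082, 0.189, -0.014]
contact_force: [1.7, 0.1, -1.6]
opening: 0.288
finger_force: 40.0
```

Request:
send_rows --motion '[{"x": 0, "y": 0, "z": 0, "rx": 0, "ry": 0, "rz": 0, "jaw": 1}, {"x": 0, "y": 0, "z": 0, "rx": 0, "ry": 0, "rz": 0, "jaw": 1}, {"x": 0, "y": 0, "z": 0, "rx": 0, "ry": 0, "rz": 0, "jaw": 1}, {"x": 0, "y": 0, "z": 0, "rx": 0, "ry": 0, "rz": 0, "jaw": 1}, {"x": 0, "y": 0, "z": 0, "rx": 0, "ry": 0, "rz": 0, "jaw": 1}]'

```text
clock: 20.9
tool_pos: [0.4925, 0.1888, 0.3883]
eef_rot: [0.979, 0.081, 0.189, -0.015]
contact_force: [-0.3, 0.0, -1.9]
opening: 0.289
finger_force: 40.0
```

```bash
python3 - <<'E'
from h import *
st=get_state();print(st['opening'],st['finger_force'],st['contact_force'],st['q'].round(2))
delta(*tl(.1333))
E
```

```text
0.28940987127941153 39.99002605676651 [-0.28629927  0.00732756 -1.87524985] [-0.16  0.21 -0.49  1.93  0.41  0.72 -2.3 ]
t 20.9 tcp [0.4925 0.1888 0.3883] shift cm [-1.36 -0.58 11.79] rotvec [-0.    -0.001  0.005]
```

Request:
send_rows --motion '[{"x": -0.7, "y": -0.3, "z": 2, "rx": 0, "ry": 0, "rz": 0, "jaw": 1}, {"x": -0.7, "y": -0.3, "z": 2, "rx": 0, "ry": 0, "rz": 0, "jaw": 1}, {"x": 0, "y": 0, "z": 2, "rx": 0, "ry": 0, "rz": 0, "jaw": 1}, {"x": 0, "y": 0, "z": 2, "rx": 0, "ry": 0, "rz": 0, "jaw": 1}, {"x": 0, "y": 0, "z": 1.5, "rx": 0, "ry": 0, "rz": 0, "jaw": 1}]'

```text
clock: 21.4
tool_pos: [0.5134, 0.1981, 0.2937]
eef_rot: [0.979, 0.081, 0.188, -0.015]
contact_force: [0.5, 0.3, -1.3]
opening: 0.287
finger_force: 40.0
```

Request:
send_rows --motion '[{"x": 0, "y": 0, "z": 1, "rx": 0, "ry": 0, "rz": 0, "jaw": 1}, {"x": 0, "y": 0, "z": 0.8, "rx": 0, "ry": 0, "rz": 0, "jaw": 1}, {"x": 0, "y": 0, "z": 0.4, "rx": 0, "ry": 0, "rz": 0, "jaw": 1}, {"x": 0, "y": 0, "z": 0, "rx": 0, "ry": 0, "rz": 0, "jaw": 1}, {"x": 0, "y": 0, "z": 0, "rx": 0, "ry": 0, "rz": 0, "jaw": 1}]'

```text
clock: 21.9
tool_pos: [0.521, 0.1996, 0.2751]
eef_rot: [0.978, 0.082, 0.189, -0.015]
contact_force: [-0.6, 0.3, -1.5]
opening: 0.288
finger_force: 40.0
```

```bash
python3 - <<'E'
from h import *
delta(*tl(.1333))
s=snap('side','s10');t=snap('top','t10');w=snap('wrist','w10')
st=get_state();p=st['tool_pos'];Rt=R.from_quat(st['eef_rot']).as_matrix()
o,RL=lens(CP)
H=p+Rt[:,2]*.0193;Z=-Rt[:,2];X=-Rt[:,0];Y=np.cross(Z,X)
a=np.linspace(0,2*np.pi,60)
out=[]
for q,(x,y,ww,hh) in((s,(210,80,160,120)),(w,(0,0,560,420))):
    im=q['img'].copy();k=400/ww;im=cv2.resize(im[y:y+hh,x:x+ww],(400,300),interpolation=2)
    f=lambda P:np.int32((proj(q,P)-[x,y])*k)
    cv2.polylines(im,[f(H+.04*(np.outer(np.cos(a),X)+np.outer(np.sin(a),Y)))],True,(0,255,0),1)
    cv2.polylines(im,[f([H+X*i+Y*j+Z*.077 for i,j in((-.056,-.013),(-.056,.013),(.044,.013),(.044,-.013))])],True,(255,0,0),1)
    cv2.polylines(im,[f([o,o+RL[:,2]*.1])],False,(255,255,0),1)
    out.append(im)
cv2.imwrite('pics/w10o.png',np.hstack(out)[:,:,::-1])
E
```

```text
t 21.9 tcp [0.521  0.1996 0.2751] shift cm [0.07 0.04 0.17] rotvec [-0.001 -0.002  0.006]
```

View pics/w10o.png

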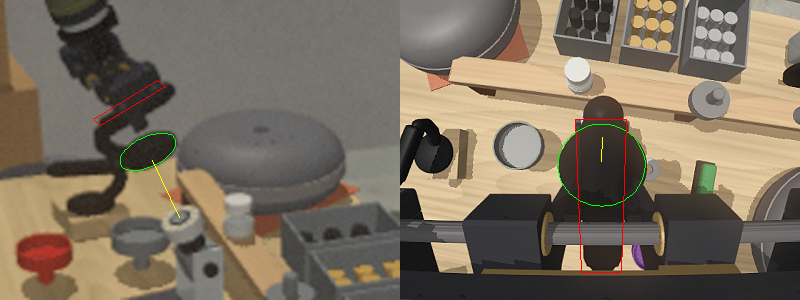

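Request:
send_rows --motion '[{"x": 0.05, "y": 0, "z": 0.15, "rx": 0, "ry": 0, "rz": 0, "jaw": 1}, {"x": 0, "y": 0, "z": 0, "rx": 0, "ry": 0, "rz": 0, "jaw": 1}, {"x": 0, "y": 0, "z": 0, "rx": 0, "ry": 0, "rz": 0, "jaw": 1}, {"x": 0, "y": 0, "z": 0, "rx": 0, "ry": 0, "rz": 0, "jaw": 1}, {"x": 0, "y": 0, "z": 0, "rx": 0, "ry": 0, "rz": 0, "jaw": 1}]'

```text
clock: 22.55
tool_pos: [0.5219, 0.1995, 0.2733]
eef_rot: [0.978, 0.081, 0.189, -0.015]
contact_force: [-0.8, 0.1, -2.3]
opening: 0.292
finger_force: 40.0
```

```bash
python3 -c "
from h import *
delta(*tl(.1333));print(finish_job())"
```

```text
t 22.55 tcp [0.5219 0.1995 0.2733] shift cm [ 0.06  0.01 -0.02] rotvec [-0.    -0.001  0.006]
the job is handed in; nothing more can be done
None
```

The job is handed in at 22.6 s with no verdict shown: by my measurements the cap stands mouth down on the ledge and the handle is held still, square to the lens, with its boss about 100 mm out; I viewed 11 pictures, one over the limit of 10.

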